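Extend the camera board over the tray and hold it

ROBOT

A 6-joint arm with a two-finger parallel gripper is mounted at the origin on the work surface. World frame = base frame: x ahead of the robot, y to its left, z up, the work surface at z = 0. Lengths are in m, angles in rad, forces in N, time in s.
With the tool pointing down it reaches from about 0.275 to 0.875 m from the base axis. Payload 12.5 kg.
Tool frame: the origin (TCP) lies on the centre line of the jaws, within the pads' length; the fingertips stand r.finger_overhang ahead of it and the grasp point (between the pads) lies 3 mm ahead of it (r.finger_overhang is the distance from the TCP to the fingertips, in m); z points along the fingers, y is the line along which they close (so a half turn about z gives the same grasp; the last joint's range is limited). The gripper opens to 85 mm and grips with 20 to 120 N. Pads are 22 mm wide; open, the fingers measure 114 mm over their backs; the gripper's body (76 mm by 85 mm) begins 54 mm behind the grasp point. The pads swing forward as they close: fully open they stand 13 mm farther back than shut.
Start: joints at [-0.085, 0.351, 1.652, -0, 1.139, -0.085], TCP at [0.55, 0, 0.253] pointing down, gripper open.
Joint ranges: [-2.75, 2.75], [-0.79, 2.1], [0.01, 2.65], [-1.57, 4.71], [0.07, 3.14], [-2.87, 2.87]. Speed limits (rad/s): [2.22, 2.22, 2.79, 3.14, 3.14, 3.14].

INTERFACE

Orientations are given as a unit quaternion [x, y, z, w].
In Python, from cell import r, optics gives the robot as it stands. The module is installed in compiled form; this text tells all that it offers. Calls block until the motion is done:
- r.move_to(position, orientation): joint-space move of the TCP to a pose.
- r.move_linear(position, rot=None, vel=0.15): straight line of the TCP; rot=None keeps the orientation; vel is the mean speed in m/s.
- r.set_joints(angles): joint-space move.
- r.set_gripper(opening, squeeze=None): opening from 0.0 (shut) to 1.0 (fully open); squeeze is the grip in N (None keeps the last); returns when the fingers have stopped.
- r.sleep(seconds).
- r.inverse_kinematics(position, orientation): joint angles nearest the present ones, or None.
- optics.get_image(name): name is "scene" or "side" or "wrist"; returns a dict with "pixels" (384x512x3 uint8, red, green, blue), "depth" (384x512 float32, m along the optical axis (not along the pixel's ray), 0 where there is no reading), "fx", "fy", "cx", "cy" (pixels), "camera_from_world" (4x4, takes a point from world to camera coordinates); the wrist camera has in their place "mount" (4x4, takes a point from camera to tool coordinates, whose origin is the TCP and whose axes are the flange's). Camera axes: x right, y down, z forward; pixel columns grow to the right and rows downward; lengths in m; the calibration is good to about 2 mm. A picture is of the moment at which its call begins: read the wrist's pose just before it.
A pose or a line that the arm cannot do raises r.PlanningError and nothing moves.
- r.hand_in(): hands the job in; it is judged then, once.
Readings, each from a call of its own:
- r.current_t(): time.
- r.current_q(): joint angles.
- r.current_qvel(): joint speeds.
- r.current_effort(): joint torques, N m.
- r.current_tool_pos(): TCP position.
- r.current_ee_rot(): TCP orientation.
- r.current_contact_force(): force on the tool from outside, world axes, zero at the start.
- r.current_torque(): the same for the moment, N m.
- r.current_opening(): opening from 0.0 (shut) to 1.0 (fully open).
- r.current_finger_force(): force on a finger pad.
Only numpy, scipy, OpenCV 4.12 (cv2) and the standard library are available. Lean on these libraries where they do the work, as an engineer would, in place of code of your own. Each camera call takes 0.05 s, during which the arm holds its last target. There are 200 camera calls.

TASK

Slide the plywood camera board straight out along the top of the white riser, without lifting it off, until the black line across the board lies along the riser's front edge, so that the camera on its end looks down into the clear parts tray. Out there the camera's weight would tip the board, so keep hold of it: finish with the board level, still, and held by the gripper, not let go. Leave the battery, pen and wood offcut where they are.

Things in the scene. Friction and masses are not known exactly. Their poses are not given: they have to be found in the camera images.
- riser: White plastic bench riser, fixed, like a low bench: top plate 260 x 140 mm (x by y), its flat top 110 mm above the work surface. Origin on the work surface under the centre of the top. Its +x axis is horizontal and points outward, to the front edge over which the board is slid; +y runs along that edge; z up.
- edge (a point): Middle of the riser's front edge, on the top face (130 mm along riser +x from its centre, 110 mm up). Same axes as the riser.
- board: Loose plywood plank 280 x 60 x 15 mm lying on the riser, a little askew; black camera (38 x 50 x 55 mm) fixed at its outer end, wooden handle block near its inner end, 3 mm black line across. About 0.35 kg in all. Origin: centre of the plank's underside; +x to the camera, z up. Balances alone up to about 75 mm overhang; with the line at the edge (160 mm) it needs 2 to 4 N down on the block.
- mark (a point): Middle of the black line, on the plank's underside, 20 mm from the board's origin towards the handle, 160 mm from the plank's outer end. The line runs along the board's y, over the top and down both sides. Same axes as the board.
- handle (a point): Centre of the top of the upright wooden handle block fixed on the plank: 30 mm along board x, 24 mm along board y, 50 mm tall above the plank's top face (this point is 65 mm above the plank's underside), 122 mm behind the board's origin. Clear all round: grip it from above across its 24 mm. Same axes as the board.
- lens (a point): Centre of the camera lens's lower face, which looks down, 160 mm ahead of the board's origin and 30 mm below the plank's underside. Same axes as the board.
- tray: Clear plastic open tray fixed on the work surface in front of the riser's front edge, outside 110 x 150 x 40 mm high (x by y), walls 3 mm, with a few small parts in it. Origin under its centre; axes nearly as the riser's.
- cell: Battery standing on end on the work surface, 26 mm across, 60 mm tall, black with a copper-coloured top. Origin under its centre. Not to be moved.
- pen: Pen lying on the work surface, about 145 mm long, 13 mm thick. Origin under its middle. Not to be moved.
- offcut: Flat wood offcut 100 x 70 x 18 mm lying on the work surface. Origin under its centre. Not to be moved.
Mind the look-alikes: they are no part of the job. Leave any green look-alike of the tray alone.

How it is judged:
At the end, for the whole second after the job is handed in: Line within 8 mm of the front edge; board square within 5 deg, level within 3 deg, lying on the riser (6 mm), still (10 mm/s); fingers press it with over 1 N; it touches no tray or bystander; lens over the inside of the tray; battery, pen, offcut within 20 mm of their starts (x of mark in the frame of edge between -0.008 and 0.008 m and z of mark in the frame of edge between -0.006 and 0.006 m and angle between the x axis of board and the x axis of riser, either way round below 0.09 rad and angle between board's own z axis and vertical below 0.05 rad and contact force between the fingers and board above 1 N and linear speed of board below 0.01 m/s and contact force between board and tray below 0.1 N and x of lens in the frame of tray between -0.05 and 0.05 m and y of lens in the frame of tray between -0.068 and 0.068 m and contact force between board and cell below 0.1 N and contact force between board and pen below 0.1 N and contact force between board and offcut below 0.1 N and distance of each of cell, pen, offcut from where it was at the start of the episode below 0.02 m); the arm keeps its last pose, push and grip.
It fails at once if the board is lifted off the riser (line more than 15 mm above its top) (z of mark in the frame of edge above 0.015 m).
It fails at once if the board tips by more than 12 degrees (angle between board's own z axis and vertical above 0.21 rad).
It fails at once if the battery, pen or offcut is shifted by more than 30 mm (distance of any of cell, pen, offcut from where it was at the start of the episode above 0.03 m).
It also fails if it takes over 29 s, if anything falls off the work surface, if the arm or the gripper's body presses on something with over 40 N, if the wrist force passes 120 N, or if a joint passes its speed limit or range.

## Working session

There is one attempt and no reset: what is moved stays moved. The work goes in short steps, each a Python script; the robot and the scene stay as the last script left them, time stands still between calls to the robot, and variables do not carry over. Pictures are saved under pics/ and viewed, at most 10 in all, crops included, and the job is handed in when it is done.

```bash
mkdir -p pics
cat > h.py <<'E'
import numpy as np, cv2
from cell import r, optics
from scipy.spatial.transform import Rotation as R
def grab(name):
    p=np.array(r.current_tool_pos()); q=np.array(r.current_ee_rot())
    im=optics.get_image(name)
    if 'mount' in im and 'camera_from_world' not in im:
        T=np.eye(4); T[:3,:3]=R.from_quat(q).as_matrix(); T[:3,3]=p
        W=T@np.array(im['mount'])
    else: W=np.linalg.inv(np.array(im['camera_from_world']))
    im['W']=W; return im
def cloud(im):
    d=im['depth']; v,u=np.mgrid[:d.shape[0],:d.shape[1]]
    P=np.stack([(u-im['cx'])/im['fx']*d,(v-im['cy'])/im['fy']*d,d],-1)
    return P@im['W'][:3,:3].T+im['W'][:3,3]
def ray(im,u,v,z):
    d=im['W'][:3,:3]@np.array([(u-im['cx'])/im['fx'],(v-im['cy'])/im['fy'],1]); o=im['W'][:3,3]
    return o+d*(z-o[2])/d[2]
def save(im,f): cv2.imwrite('pics/'+f,im['pixels'][:,:,::-1])
E
python3 - <<'E'
from h import *
ims=[grab(n) for n in('scene','side','wrist')]
import pickle; pickle.dump(ims,open('ims0.pkl','wb'))
for n,i in zip(('scene','side','wrist'),ims): save(i,n+'0.png'); print(n,i['W'].round(3).tolist(),i['fx'])
print(r.finger_overhang,r.current_ee_rot(),r.current_t())
E
```

```text
scene [[0.762, 0.534, -0.367, 0.929], [0.648, -0.615, 0.45, -0.462], [0.015, -0.58, -0.814, 1.144], [0.0, 0.0, 0.0, 1.0]] 457.430373362562
side [[-0.925, -0.174, 0.338, 0.101], [-0.379, 0.47, -0.797, 0.956], [-0.02, -0.865, -0.501, 0.649], [0.0, 0.0, 0.0, 1.0]] 419.9689380447809
wrist [[1.0, -0.001, 0.0, 0.55], [-0.001, -0.958, -0.288, 0.074], [0.001, 0.288, -0.958, 0.372], [0.0, 0.0, 0.0, 1.0]] 327.93265666439095
0.022 [ 7.07102821e-01  7.07110614e-01 -2.67118855e-04 -3.29494763e-04] 0.15
```

View pics/scene0.png

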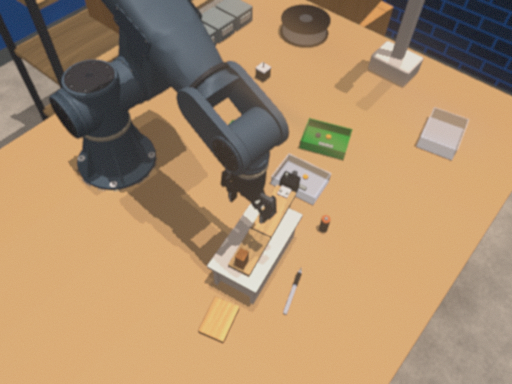

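View pics/side0.png

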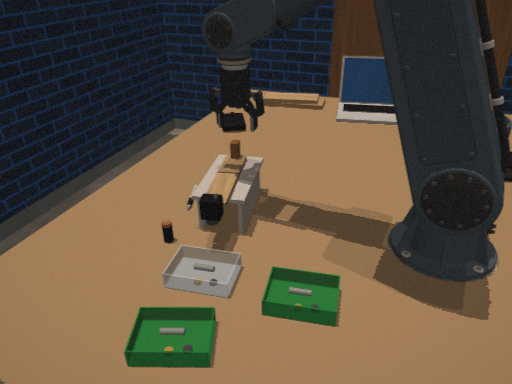

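The scene view shows the board on the white riser, with the handle block at (242,258), the camera at (290,180) and the clear tray at (300,180). The battery is at (325,223), the pen at (293,290) and the offcut at (220,318). In the side view the handle is at (235,150), the camera at (211,207) and the clear tray at (203,270). There are green look-alike trays at (302,295) and (173,335).

Run:
```python
from h import *
import pickle
ims=pickle.load(open('ims0.pkl','rb'))
for n,i,hp in (('scene',ims[0],(242,256)),('side',ims[1],(235,150))):
    C=cloud(i); p=i['pixels'].astype(int); hsv=cv2.cvtColor(i['pixels'],cv2.COLOR_RGB2HSV)
    print(n,'at handle px',C[hp[1],hp[0]].round(3))
    o=C[hp[1],hp[0]]; d=np.hypot(C[...,0]-o[0],C[...,1]-o[1])
    m=(d<.03)&(C[...,2]>.15)&(i['depth']>0); Q=C[m]; zt=np.percentile(Q[:,2],95)
    t=Q[Q[:,2]>zt-.006]; print('handle top z',zt.round(4),'ctr',((t.min(0)+t.max(0))/2).round(4),t.mean(0).round(4),len(t))
    m=(hsv[...,1]<60)&(abs(C[...,2]-.11)<.006)&(d<.35)&(i['depth']>0)
    k,lab,st,_=cv2.connectedComponentsWithStats(m.astype(np.uint8))
    Q=C[m][:,:2].astype(np.float32); 
    print('riser n',len(Q),'z',np.median(C[m][:,2]),cv2.minAreaRect(Q))
    m=(hsv[...,1]>70)&(abs(C[...,2]-.125)<.006)&(d<.35)&(i['depth']>0)
    Q=C[m][:,:2].astype(np.float32); print('plank',len(Q),np.median(C[m][:,2]),cv2.minAreaRect(Q))
s=ims[0]['pixels'][130:330,180:350]; cv2.imwrite('pics/crop1.png',cv2.resize(s,None,fx=3.4,fy=2.9,interpolation=cv2.INTER_CUBIC)[:,:,::-1])
```

```text
scene at handle px [ 0.596 -0.073  0.175]
handle top z 0.5296 ctr [ 0.5761 -0.0567  0.5299] [ 0.5764 -0.058   0.5284] 82
riser n 2680 z 0.10879935517880623 ((0.5618377327919006, 0.05525866150856018), (0.14126186072826385, 0.34233197569847107), 10.62965202331543)
plank 1493 0.1238072868557496 ((0.5641315579414368, 0.05216338485479355), (0.06085987389087677, 0.28598910570144653), 12.717764854431152)
side at handle px [ 0.581 -0.052  0.155]
handle top z 0.1756 ctr [ 0.5868 -0.0643  0.1733] [ 0.5868 -0.0635  0.1738] 42
riser n 1203 z 0.10959315524409774 ((0.5592974424362183, 0.057376861572265625), (0.14063750207424164, 0.3488173186779022), 10.391681671142578)
plank 948 0.12462976499929601 ((0.5574405193328857, 0.06919852644205093), (0.061530329287052155, 0.32270899415016174), 12.423611640930176)
```

View pics/crop1.png

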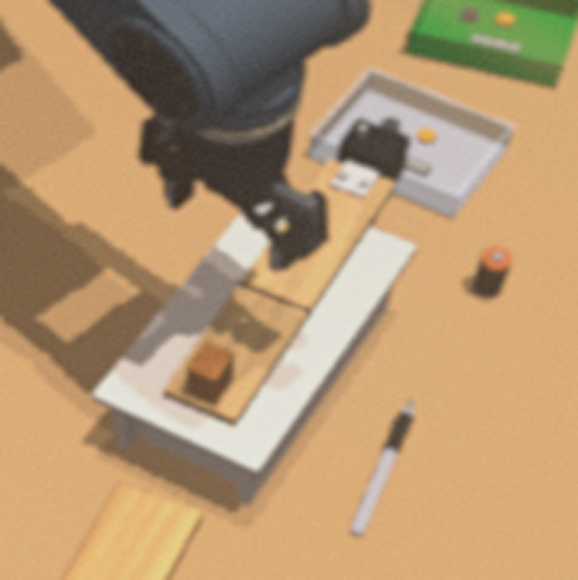

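View pics/wrist0.png

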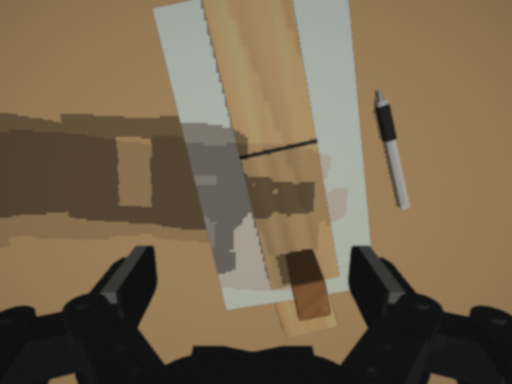

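The wrist view shows the line at (280,150), the handle top at (308,285) and the riser running up the image. Its front edge is out of view, so I'll move the wrist over it and measure everything in one frame.

Run:
```python
from h import *
import pickle
q=r.current_ee_rot(); r.move_to([0.57,0.10,0.34],q)
ims=[grab('wrist'),grab('scene'),grab('side')]; pickle.dump(ims,open('ims1.pkl','wb')); save(ims[0],'wrist1.png'); print(r.current_t(),r.current_tool_pos())
for n,i in zip(('wrist','scene','side'),ims):
    C=cloud(i); hsv=cv2.cvtColor(i['pixels'],cv2.COLOR_RGB2HSV); z=C[...,2]
    near=(abs(C[...,0]-.56)<.16)&(C[...,1]>-.13)&(C[...,1]<.3)&(i['depth']>0)
    for nm,m in (('riser',(hsv[...,1]<80)&(abs(z-.11)<.006)),('plank',(hsv[...,1]>85)&(abs(z-.125)<.006)),('handle',(abs(z-.175)<.006)&(C[...,1]<0)),('tray',(abs(z-.04)<.004)&(hsv[...,1]<110)&(C[...,1]>.16))):
        m=(m&near).astype(np.uint8); k,lab,st,_=cv2.connectedComponentsWithStats(m)
        if k<2: continue
        if nm!='riser' and nm!='tray' : m=(lab==1+st[1:,4].argmax())
        Q=C[m>0]; rc=cv2.minAreaRect(Q[:,:2].astype(np.float32)); print(n,nm,len(Q),np.round(np.median(Q[:,2]),4),np.round(rc[0],4),np.round(rc[1],4),round(rc[2],2))
```

```text
0.9 [0.56956838 0.09878361 0.33853339]
wrist riser 14149 0.1086 [0.5667 0.0383] [0.1404 0.3068] 10.58
wrist plank 11684 0.1236 [0.5658 0.0522] [0.0603 0.2803] 12.92
wrist handle 595 0.1735 [ 0.5924 -0.0681] [0.0239 0.0313] 12.29
wrist tray 525 0.0381 [0.5468 0.2536] [0.0505 0.2258] 79.3
scene riser 2887 0.1088 [0.5627 0.055 ] [0.1415 0.3427] 10.34
scene plank 1744 0.1238 [0.5649 0.0515] [0.0602 0.2849] 12.73
scene handle 117 0.174 [ 0.5918 -0.0687] [0.0233 0.0303] 14.5
scene tray 63 0.0381 [0.5513 0.2642] [0.0749 0.2503] 79.62
side riser 1279 0.1096 [0.5593 0.0561] [0.1408 0.3485] 10.58
side plank 932 0.1247 [0.5605 0.0568] [0.0611 0.3003] 12.69
side handle 48 0.1739 [ 0.588 -0.067] [0.0254 0.0293] 11.59
side tray 184 0.0391 [0.5446 0.2669] [0.0697 0.2401] 82.34
```

View pics/wrist1.png

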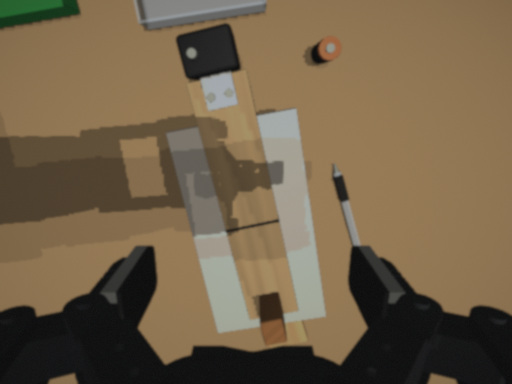

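The wrist view shows the front edge corners at (168,132) and (297,110), the line from (228,230) to (280,221), and the handle top around (272,318). The sizes fit: the plank comes out at 280x60, the handle at 24x31, and the heights at 0.109, 0.124 and 0.174. Next I'll measure the edge and line precisely.

```bash
cat >> h.py <<'E'
def measure(i,verbose=True):
    C=cloud(i); hsv=cv2.cvtColor(i['pixels'],cv2.COLOR_RGB2HSV); z=C[...,2]; ok=i['depth']>0
    near=(abs(C[...,0]-.56)<.16)&(C[...,1]>-.13)&(C[...,1]<.3)&ok
    m=near&(hsv[...,1]<80)&(abs(z-.109)<.005); Q=C[m]
    a=np.deg2rad(90+10.55); ux=np.array([np.cos(a),np.sin(a)]); uy=np.array([-ux[1],ux[0]])
    s=Q[:,:2]@ux; t=Q[:,:2]@uy; lo,hi=t.min(),t.max()
    # front/back extent per lateral strip, away from the plank
    pts=[]
    for c in np.arange(lo+.006,hi-.006,.004):
        k=abs(t-c)<.002
        if k.sum()>5: pts.append((c,s[k].max(),s[k].min(),k.sum()))
    pts=np.array(pts)
    # dark line on plank: dark pixels at plank-top height
    pl=near&(abs(z-.124)<.006)&(hsv[...,2]<75)
    k,lab,st,_=cv2.connectedComponentsWithStats(pl.astype(np.uint8),connectivity=8)
    return C,ux,uy,pts,(lo,hi),[(C[lab==j],st[j],) for j in range(1,k) if st[j,4]>12]
E
python3 - <<'E'
from h import *
import pickle
ims=pickle.load(open('ims1.pkl','rb'))+pickle.load(open('ims0.pkl','rb'))[:1]
for i in ims:
    C,ux,uy,pts,lh,L=measure(i); print('---',np.round(lh,4)); print(np.round(pts[:,:3],3).tolist())
    for Q,st in L: print('dark',st,Q.mean(0).round(4),'s',np.round(np.median(Q[:,:2]@ux),4),cv2.minAreaRect(Q[:,:2].astype(np.float32)))
i=ims[0]
for n,u,v,z in(('fl',168,132,.109),('fr',297,110,.109),('line L',228,230,.124),('line R',280,221,.124)):
    p=ray(i,u,v,z); print(n,p.round(4),(p[:2]@ux).round(4),(p[:2]@uy).round(4))
E
```

```text
--- [-0.6344 -0.494 ]
[[-0.628, 0.041, -0.219], [-0.624, 0.041, -0.219], [-0.62, 0.041, -0.219], [-0.616, 0.041, -0.219], [-0.612, 0.041, -0.219], [-0.608, 0.041, -0.219], [-0.604, 0.041, -0.218], [-0.6, 0.041, -0.219], [-0.596, 0.041, -0.218], [-0.592, 0.041, -0.219], [-0.588, -0.205, -0.219], [-0.584, -0.204, -0.218], [-0.58, -0.206, -0.219], [-0.548, -0.206, -0.218], [-0.544, -0.206, -0.219], [-0.54, -0.206, -0.219], [-0.536, -0.107, -0.219], [-0.532, 0.015, -0.219], [-0.528, 0.04, -0.219], [-0.524, 0.041, -0.219], [-0.52, 0.041, -0.218], [-0.516, 0.041, -0.219], [-0.512, 0.041, -0.218], [-0.508, 0.041, -0.219], [-0.504, 0.041, -0.218], [-0.5, 0.041, -0.22]]
dark [226 220  52  13  89] [0.5639 0.0296 0.1241] s -0.0739 ((0.5694146156311035, 0.031269460916519165), (0.057129357010126114, 0.004693637602031231), 14.128491401672363)
dark [259 293  18   6  30] [ 0.5883 -0.0547  0.1281] s -0.1614 ((0.5877823233604431, -0.054639868438243866), (0.020661290735006332, 0.0021732826717197895), 15.422630310058594)
--- [-0.6337 -0.4919]
[[-0.628, 0.04, -0.219], [-0.624, 0.041, -0.218], [-0.62, 0.0
[... 2010 characters left out ...]
-0.193, -0.218], [-0.575, -0.192, -0.22], [-0.571, -0.195, -0.219], [-0.567, -0.192, -0.219], [-0.563, -0.193, -0.218], [-0.559, -0.194, -0.219], [-0.555, -0.194, -0.218], [-0.551, -0.194, -0.218], [-0.547, -0.193, -0.218], [-0.543, -0.194, -0.219], [-0.539, -0.194, -0.219], [-0.535, -0.154, -0.218], [-0.531, -0.043, -0.217], [-0.527, 0.012, -0.219], [-0.523, 0.01, -0.218], [-0.519, -0.011, -0.219], [-0.515, -0.01, -0.22], [-0.511, 0.025, -0.219], [-0.507, 0.021, -0.22], [-0.503, 0.017, -0.219], [-0.499, -0.004, -0.219]]
fl [0.4813 0.1312 0.109 ] 0.0409 -0.4972
fr [0.6166 0.1538 0.109 ] 0.0383 -0.6344
line L [0.5434 0.0256 0.124 ] -0.0744 -0.5389
line R [0.6006 0.0363 0.124 ] -0.0743 -0.5971
```

Edge s = 0.041 (back at -0.219, so 260 mm, as it should be) and line s = -0.0742, so the slide is 115 mm. The handle is at (0.592, -0.068), 101 mm behind the line, as expected. Now the grasp.

Run:
```python
from h import *
q0=R.from_quat(r.current_ee_rot()); q=(R.from_euler('z',12.8,degrees=True)*R.from_quat([.70711,.70711,0,0])).as_quat()
h=[.5918,-.0682]
r.move_to(h+[.25],q); r.move_linear(h+[.159],vel=.12); print(r.current_tool_pos(),r.current_contact_force())
r.set_gripper(0.0,50); print(r.current_opening(),r.current_finger_force(),r.current_contact_force(),r.current_tool_pos(),r.current_t(),r.current_q())
i=grab('wrist'); save(i,'wrist2.png')
```

```text
[ 0.59225538 -0.06811901  0.15983508] [-0.7674036  -0.22041407 -0.35222231]
0.2734339710423863 49.66160774230957 [0.1413533  0.55904256 3.03525133] [ 0.59188964 -0.06825369  0.15925018] 3.1917 [-1.92891295e-01  5.39850194e-01  1.61263351e+00 -1.19152306e-04
  9.88760222e-01 -4.16361201e-01]
```

View pics/wrist2.png

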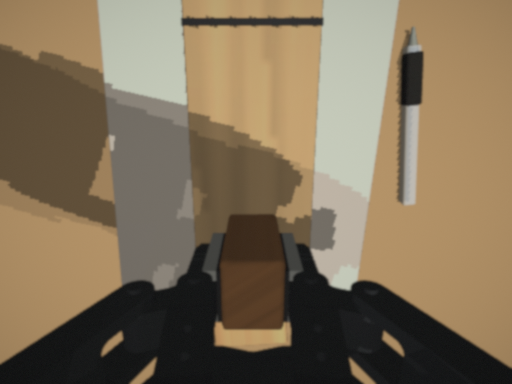

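The wrist view shows the block at (252,270) held squarely between the pads, with the line level at (252,21). I'll slide in two stages and watch the forces.

```bash
cat > slide.py <<'E'
from h import *
a=np.deg2rad(100.55); ux=np.array([np.cos(a),np.sin(a)]); uy=np.array([-ux[1],ux[0]])
def go(s,t,deg,z,vel=.04):
    q=(R.from_euler('z',deg,degrees=True)*R.from_quat([.70711,.70711,0,0])).as_quat()
    p=s*ux+t*uy; r.move_linear([p[0],p[1],z],rot=q,vel=vel)
    tp=r.current_tool_pos(); print('s',(tp[:2]@ux).round(4),'t',(tp[:2]@uy).round(4),'z',tp[2].round(4),'F',r.current_contact_force().round(1),'M',r.current_torque().round(2),r.current_finger_force(),r.current_t())
E
python3 - <<'E'
from slide import *
go(-.140,-.569,11.9,.1587); go(-.100,-.569,10.9,.1587)
E
```

```text
s -0.1401 t -0.5694 z 0.1593 F [ 0.7 -2.8  6.1] M [-0.32  0.16  0.18] 50.010711550712585 4.275
s -0.1001 t -0.5693 z 0.1592 F [-0.1 -2.3  6.3] M [-0.43  0.14  0.13] 50.065686106681824 5.425
```

Run:
```python
from slide import *
go(-.075,-.569,10.6,.1587); go(-.0605,-.569,10.55,.1587,.03); r.sleep(.5)
import pickle
ims=[grab(n) for n in('wrist','scene','side')]; pickle.dump(ims,open('ims2.pkl','wb')); print(r.current_contact_force())
sc=lambda i,y0,y1,x0,x1: cv2.resize(i['pixels'][y0:y1,x0:x1],(390,390),interpolation=cv2.INTER_CUBIC)
cv2.imwrite('pics/c2.png',np.hstack([sc(ims[1],120,300,190,370),sc(ims[2],120,300,120,300)])[:,:,::-1]); save(ims[0],'wrist3.png')
for i in ims:
    C=cloud(i); hsv=cv2.cvtColor(i['pixels'],cv2.COLOR_RGB2HSV); s=C[...,:2]@ux; t=C[...,:2]@uy; z=C[...,2]; ok=i['depth']>0
    m=ok&(abs(t+.568)<.025)&(hsv[...,2]<75)&(abs(z-.124)<.005)&(abs(s-.04)<.04)
    if m.sum(): print('line s',np.median(s[m]).round(4),m.sum())
    m=ok&(hsv[...,1]>85)&(hsv[...,2]>75)&(abs(t+.568)<.026)&(abs(z-.124)<.008)&(s>-.06)&(s<.22)
    if m.sum()>50: Q=C[m]; A=np.c_[s[m],t[m],np.ones(m.sum())]; print('plane',np.linalg.lstsq(A,Q[:,2],rcond=None)[0].round(4),m.sum())
    m=ok&(hsv[...,1]>85)&(hsv[...,2]>75)&(abs(z-.124)<.006)&(s>-.05)&(s<.1)&(abs(t+.568)<.05)
    if m.sum()>50: print(cv2.minAreaRect(C[m][:,:2].astype(np.float32)))
    m=ok&(abs(z-.04)<.004)&(hsv[...,1]<110)&(s>.05)&(s<.28)&(abs(t+.568)<.13)
    if m.sum()>20: print('tray s',np.percentile(s[m],[1,99]).round(3),'t',np.percentile(t[m],[1,99]).round(3))
```

```text
s -0.0749 t -0.5694 z 0.1592 F [ 0.6 -0.7  6.8] M [-0.22  0.11  0.12] 50.03672003746033 6.2
s -0.0605 t -0.5694 z 0.1592 F [-0.4 -1.7  6.9] M [-0.32  0.06  0.09] 50.011319518089294 6.8333
[ 1.53364111 -2.38089826  5.82528518]
line s 0.0411 701
plane [-0.0011 -0.0025  0.1221] 24536
((0.5607002377510071, 0.10432914644479752), (0.06085273250937462, 0.09980342537164688), 10.548750877380371)
plane [-1.000e-04 -1.900e-03  1.225e-01] 682
((0.5689496994018555, 0.13350600004196167), (0.04526994377374649, 0.15017655491828918), 17.243322372436523)
tray s [0.083 0.269] t [-0.695 -0.585]
plane [ 0.0003 -0.0007  0.1244] 958
((0.5525490045547485, 0.12831705808639526), (0.060641080141067505, 0.14885330200195312), 10.196699142456055)
tray s [0.101 0.274] t [-0.686 -0.473]
```

View pics/wrist3.png

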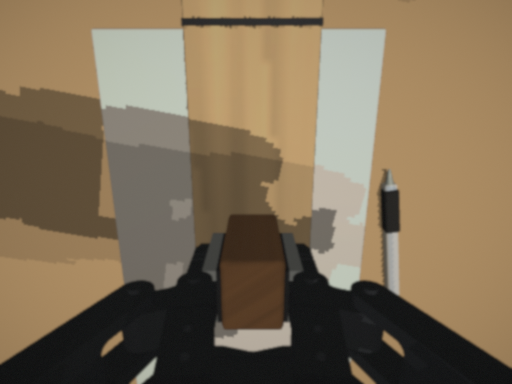

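View pics/c2.png

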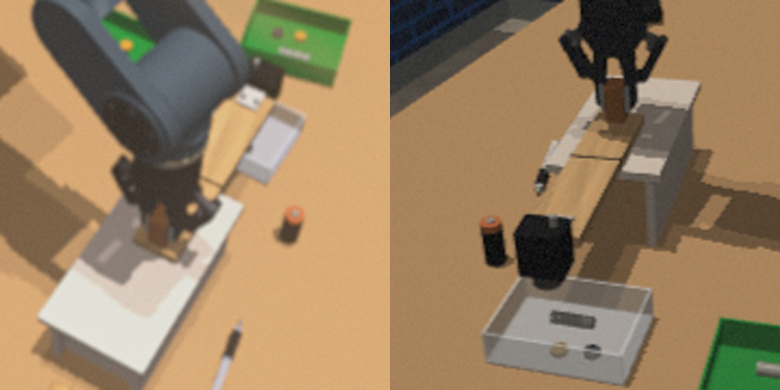

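The wrist view shows the line at row 21 and the riser's front edge at row 29. That row gap is what the line sitting 15 mm higher produces, since by rays the line is at s = 0.0411 and the edge at 0.041. The two other views show the board level and the camera above the clear tray, with nothing else disturbed. I'll check the lens against the tray rim corners by ray.

Run:
```python
from slide import *
import pickle
i=pickle.load(open('ims2.pkl','rb'))[2]
P=np.array([ray(i,u,v,.04)[:2] for u,v in((180,248.3),(241.4,253.8),(163.4,273.2),(233,279))])
print(np.c_[P@ux,P@uy].round(3).tolist(),'ctr',(P.mean(0)@ux).round(3),(P.mean(0)@uy).round(3),'lens .221 -.569')
print(r.current_contact_force(),r.current_finger_force(),r.current_t())
```

```text
[[0.172, -0.621], [0.166, -0.471], [0.264, -0.625], [0.255, -0.469]] ctr 0.214 -0.547 lens .221 -.569
[ 1.53364111 -2.38089826  5.82528518] 50.026642084121704 7.4833
```

```bash
python3 -c "
from h import *
print(r.hand_in())"
```

```text
the job is handed in; nothing more can be done
None
```

I slid the board out and handed the job in with the gripper still holding it: the black line measured within about 1 mm of the riser's front edge, with the board level and square and the lens over the clear tray; no verdict came back.

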